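# Register three wooden boxes under a raised printing screen and lower the screen

## Task

Three small wooden boxes stand loosely under the raised printing screen. Line them up for printing: back against the rail with their short ends and along to the side stop at its left end, in one straight, closed row. Then bring the screen down until its frame rests on the two timber rest blocks; keep off the mesh, and leave the cutter on the board where it lies.

Things in the scene. Friction and masses are not known exactly. Their poses are not given: they have to be found in the camera images.
- print_base: printing base, fixed: plywood board 270 (x) x 330 (y) x 18 mm. Origin: centre of its underside, on the table; x points away from the robot to the hinge side, y to the left, z up. On its top, 18 mm above the origin, stand the boxes, a low aluminium rail, a side stop and, at the front corners (x -94, y +-142 mm), two timber rest blocks 75 (x) x 42 (y) x 30 mm high
- place_left (a point): point on the board where the underside centre of the left box of the finished row comes (base frame: x +25, y +62, z 18 mm), against rail and stop; axes as the base. The rail runs along y, front face at x = +60 mm, y from -116 to +104 mm; the side stop along x, inner face at y = +85 mm, x from -32 to +68 mm; both 20 mm high above the board, 14 mm thick
- place_middle (a point): the same for the middle box, 46 mm to the right of place_left (base frame: x +25, y +16, z 18 mm)
- place_right (a point): the same for the right box, 92 mm to the right of place_left (base frame: x +25, y -30, z 18 mm)
- box_a: small plain wooden box, solid, its sliding lid fixed, 70 x 46 x 28 mm, about 80 g, with a dark round thumb notch in the top near its front end. Origin: centre of its underside; x along the 70 mm length, away from the notch; z up. It stands on the printing base under the raised screen, notch end to the robot, somewhat turned and off the rail. The three are alike and may stand in any order
- box_b: small plain wooden box, solid, its sliding lid fixed, 70 x 46 x 28 mm, about 80 g, with a dark round thumb notch in the top near its front end. Origin: centre of its underside; x along the 70 mm length, away from the notch; z up. It stands on the printing base under the raised screen, notch end to the robot, somewhat turned and off the rail. The three are alike and may stand in any order
- box_c: small plain wooden box, solid, its sliding lid fixed, 70 x 46 x 28 mm, about 80 g, with a dark round thumb notch in the top near its front end. Origin: centre of its underside; x along the 70 mm length, away from the notch; z up. It stands on the printing base under the raised screen, notch end to the robot, somewhat turned and off the rail. The three are alike and may stand in any order
- screen (a joint): opening angle of the screen, rad: 0 = down, level on the rest blocks; starts raised at 0.88 to 1.0, leaning over the boxes, so that a gripper must lean back towards the robot by some 25 to 45 degrees to reach them. Stiff, damped hinge: it stays where it is left above about 0.7 rad and sinks slowly shut by itself below 0.4; 1 to 3 N down on the front bar moves it
- screen_hinge (a point): middle of the hinge axis, which runs along the base's y at the back (base frame: x +115, y 0, z 59 mm). See-through mesh, 174 x 254 mm, fills the frame flush with its lower face, 2 mm above the boxes when down; do not press on it with the robot from either side
- screen_front (a point): middle of the outer upper edge of the front bar of the screen's aluminium frame (310 mm wide, 230 mm back to front, bars 28 mm wide, 22 mm thick); 240 mm from the hinge axis along the frame and 11 mm to its upper side. Its x axis points along the frame towards the hinge, its z axis out of the upper side
- box_cutter: box cutter, 157 x 22 x 22 mm, lying across the front of the printing base between the two rest blocks; the lowered frame passes over it with 8 mm to spare. Origin: centre of its underside. A bystander, loose: leave it where it is

How it is judged:
By the outcome, as a careful person would: the job done as asked, in the order asked, and still so for the second after the job is handed in, with the robot touching nothing.
It also fails if it takes over 72 s, if anything falls off the work surface, if the arm or the gripper's body presses on something with over 40 N, if the wrist force passes 120 N, or if a joint passes its speed limit or range.

## Robot

A 6-joint arm with a two-finger parallel gripper is mounted at the origin on the work surface; the furniture and walls round the work are solid. World frame = base frame: x ahead of the robot, y to its left, z up, the work surface at z = 0. Lengths are in m, angles in rad, forces in N, time in s.
With the tool pointing down it reaches from about 0.35 to 0.775 m from the base axis. Payload 7.3 kg.
Tool frame: the origin (TCP) lies between the finger pads; the fingertips stand 17 mm ahead of it and the grasp point (between the pads) lies 2 mm behind it; z points along the fingers, y is the line along which they close (so a half turn about z gives the same grasp; the last joint's range is limited). The gripper opens to 92 mm and grips with 3 to 60 N. Pads are 19 mm wide; open, the fingers measure 130 mm over their backs; the gripper's body (75 mm by 190 mm) begins 47 mm behind the grasp point.
Start: joints at [0.971, 0.342, 1.524, -0, 1.275, -0.146], TCP at [0.23, 0.472, 0.244] pointing down, gripper open.
Joint ranges: [-2.53, 2.53], [-0.77, 2.02], [0.04, 2.7], [-1, 4.14], [0.28, 2.66], [-3.11, 3.11]. Speed limits (rad/s): [2.57, 2.57, 3.14, 3.14, 3.14, 3.14].

## Interface

Orientations are given as a unit quaternion [w, x, y, z].
In Python, from cell import manip, snapshot, calibration, spotter gives the robot as it stands. The module is installed in compiled form; this text tells all that it offers.
- The arm moves only by the tool move_arm, never from a script. Its argument "steps" is a list of rows, each a list of 3 entries, a list of its own where there are three numbers: the shift along the tool's x, y, z in m, then the turn, a rotation vector about the tool's x, y, z in degrees, then the closure, from -1 (fully open) to 1 (shut). A call has 1 to 5 rows; each row shifts and turns the commanded pose from where the row before left it, along the tool's axes as they then stand; what a row does not reach is not made up. A row lasts 1/8 s, in which the tool goes at most 62.5 mm and 10.7 degrees, less where a joint would pass 70% of its speed; a pose out of reach is approached as far as the arm can. A call with a gripper value outside its range is refused whole. The fingers move at their own pace and stop on an object; the grip force is fixed at half the most. Time passes only in rows, so rows that do not move let the fingers close. It gives the time, the measured TCP pose, the force, the opening and the grip force at its end, in the units of the state.
- manip.get_state(): the state, without advancing time (a new reading comes with each control period).
- snapshot(name): name is "scene" or "top" or "wrist"; returns the picture (384x512x3 uint8, red, green, blue); there is no depth.
- calibration(name): a dict with "vertical_fov" (degrees; the focal length in pixels is half the picture's height over the tangent of half this angle, whatever the lens; pixels are square), "cx", "cy" (the principal point, pixels), "eye" and "rotation" of the camera in the world. Camera axes: x right, y down, z forward; pixel columns grow to the right and rows downward; lengths in m; the calibration is good to about 2 mm. A picture is of the moment at which its call begins: read the wrist's pose just before it. calibration takes no time and is no camera call; for the wrist camera it gives the pose at the moment of the call.
- manip.close_job(): hands the job in; it is judged then, once.
Trained networks look in the newest picture that a camera, given by its name, has taken for a name from the list of things; names that differ only in an ending like _2 or _b are one class to them, and where a whole thing is asked for, a point or a joint stands for the part that bears it (a point fixed in the world has none). Each returns a list of dicts, best first, with "conf" (0 to 1); they miss things now and then, are a little off and sometimes report something else, mostly with a low value. They report only what shows in the picture. A call takes as long as a camera call.
- spotter.look_for(name, camera): "centre" ([column, row] in pixels, amid what is visible of it).
The state is a dict: "time": time; "q": joint angles; "qvel": joint speeds; "joint_torque": joint torques, N m; "tool_pos": TCP position; "tool_rot": TCP orientation; "contact_force": force on the tool from outside, world axes, zero at the start; "ft_torque": the same for the moment, N m; "finger_gap": finger opening in m; "grip_force": force on a finger pad.
Only numpy, scipy, OpenCV 4.12 (cv2) and the standard library are available. Lean on these libraries where they do the work, as an engineer would, in place of code of your own. Each camera call takes 0.05 s, during which the arm holds its last target. There are 200 camera calls.

## Working session

There is one attempt and no reset: what is moved stays moved. The work goes in short steps, Python scripts to look and compute and a tool call to move; the robot and the scene stay as the last step left them, time stands still between calls to the robot, and variables do not carry over. Pictures are saved under pics/ and viewed, at most 10 in all, crops included, and the job is handed in when it is done.

Besides the shell and the picture viewer there is one more tool, called by a JSON object that holds its "op" and its "data", one argument or row to a line. move_arm: Moves the arm, as the interface text tells. Its arguments: {"type":"object","properties":{"steps":{"type":"array","items":{"type":"array"}}},"required":["steps"]}

```bash
mkdir -p pics; cat > h.py <<'E'
import numpy as np, cv2
from cell import manip, snapshot, calibration, spotter
from scipy.spatial.transform import Rotation as R
def K(n):
    c=calibration(n); f=192/np.tan(np.radians(c["vertical_fov"])/2)
    return f,c["cx"],c["cy"],np.array(c["eye"]),np.array(c["rotation"])
def Rm(r):
    r=np.array(r,float)
    return r.reshape(3,3) if r.size==9 else R.from_quat(r[[1,2,3,0]]).as_matrix()
def ray(n,p,z):
    f,cx,cy,e,r=K(n); d=Rm(r)@np.array([(p[0]-cx)/f,(p[1]-cy)/f,1]); return e+d*(z-e[2])/d[2]
def proj(n,X):
    f,cx,cy,e,r=K(n); c=Rm(r).T@(np.array(X)-e); return np.array([cx+f*c[0]/c[2],cy+f*c[1]/c[2]])
def save(n,name):
    im=snapshot(n); cv2.imwrite(f"pics/{name}.png",im[:,:,::-1]); return im
E
python3 - <<'E'
from h import *
a=save("scene","s1");b=save("top","t1");
im=np.vstack([a,b])[:,:,::-1]
cv2.imwrite("pics/st.png",cv2.resize(np.hstack([a,b])[:,:,::-1],(800,300)))
for n in("scene","top","wrist"):print(n,calibration(n))
for n in("scene","top"):
  for t in("print_base","box_a","screen","screen_front","box_cutter"):
    print(n,t,[(np.round(d["centre"]),round(d["conf"],2)) for d in spotter.look_for(t,n)])
print(manip.get_state())
E
```

```text
scene {'vertical_fov': 49.967604698350165, 'cx': 254.11879610689599, 'cy': 190.12905912066148, 'eye': array([-0.1585379 ,  0.72772571,  0.48852172]), 'rotation': array([ 0.24891466, -0.4220975 ,  0.74614563, -0.45071265])}
top {'vertical_fov': 55.76240408478478, 'cx': 253.42040343730724, 'cy': 190.94505243512037, 'eye': array([0.18538627, 0.23351053, 0.87758607]), 'rotation': array([-0.134435  ,  0.78593904, -0.59477454,  0.10232451])}
wrist {'vertical_fov': 64.4707264206929, 'cx': 253.33185669315637, 'cy': 192.65003454141316, 'eye': array([0.16385032, 0.50359348, 0.3845614 ]), 'rotation': array([0.11825193, 0.83950031, 0.52522765, 0.07342763])}
scene print_base [(array([239., 239.]), 0.8)]
scene box_a [(array([251., 230.]), 0.97), (array([262., 214.]), 0.97), (array([268., 198.]), 0.87)]
scene screen [(array([237., 239.]), 0.71), (array([206., 202.]), 0.69)]
scene screen_front [(array([204., 199.]), 0.8)]
scene box_cutter [(array([314., 232.]), 0.9)]
top print_base []
top box_a [(array([220., 195.]), 0.81), (array([244., 193.]), 0.71), (array([267., 180.]), 0.65)]
top screen [(array([232., 159.]), 0.56)]
top screen_front [(array([233., 160.]), 0.86)]
top box_cutter [(array([264., 236.]), 0.97)]
{'time': 0.6, 'q': array([ 9.70981430e-01,  3.41964899e-01,  1.52410509e+00,  1.96621999e-05,
        1.27539650e+00, -1.45999814e-01]), 'qvel': array([-0.00125879, -0.00040336, -0.00150929,  0.00077476, -0.00092255,
        0.00015645]), 'joint_torque': array([-2.91547847e-03, -4.30936539e+01, -2.44392836e+01,  7.17823254e-02,
        4.85033286e-02, -6.31038074e-05]), 'tool_pos': array([0.23014279, 0.47188595, 0.24375696]), 'tool_rot': array([1.42241723e-05, 2.24968203e-01, 9.74366104e-01, 6.21754186e-05]), 'contact_force': array([0.41231584, 1.16111481, 0.12236684]), 'ft_torque': array([-0.01489037, -0.01841719, -0.04484599]), 'grip_force': 0.0, 'finger_gap': 0.09182249245140149}
```

View pics/s1.png

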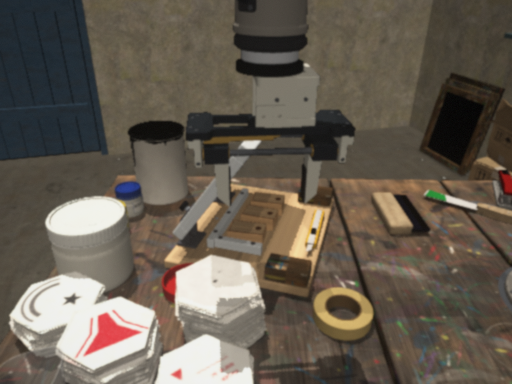

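View pics/t1.png

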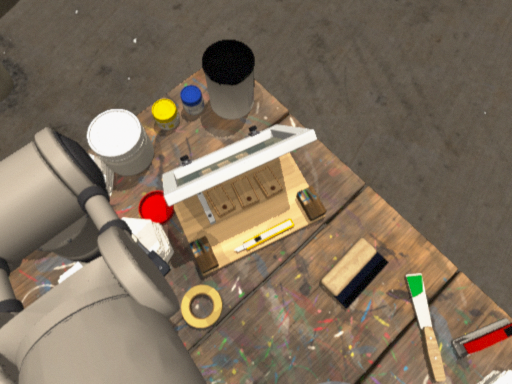

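The scene view shows the base behind the gripper, boxes near (250-268,198-230). The top view shows the board at about (240,200), rest blocks at (203,255) and (310,205), the cutter at (264,236), and the screen raised.

```bash
python3 - <<'E'
from h import *
b=cv2.imread("pics/t1.png")[110:290,150:350]
cv2.imwrite("pics/t1c.png",cv2.resize(b,(800,720),interpolation=cv2.INTER_CUBIC)[:600])
for p,z in [((203,255),.048),((310,205),.048),((220,195),.046),((244,193),.046),((267,180),.046),((264,236),.03)]:
  print(p,ray("top",p,z).round(3))
E
```

```text
(203, 255) [0.287 0.381 0.048]
(310, 205) [0.47  0.172 0.048]
(220, 195) [0.436 0.388 0.046]
(244, 193) [0.457 0.333 0.046]
(267, 180) [0.505 0.288 0.046]
(264, 236) [0.371 0.259 0.03 ]
```

View pics/t1c.png

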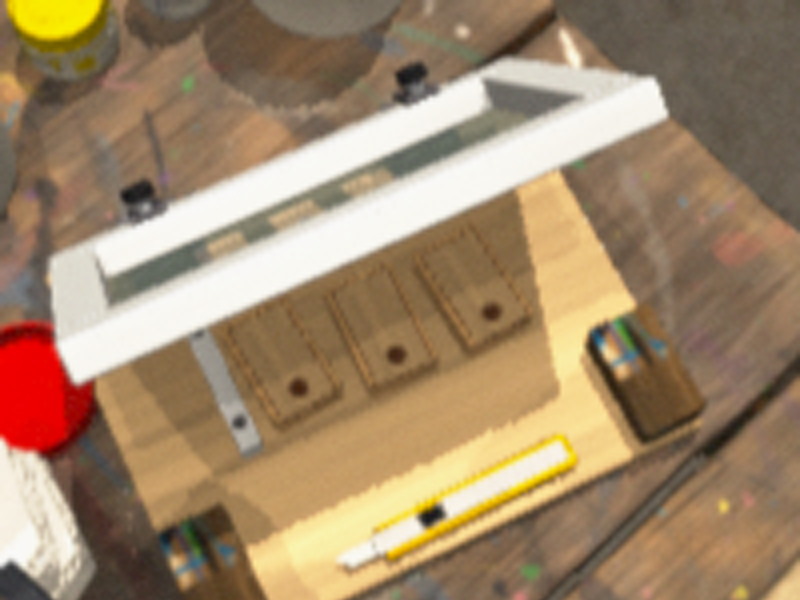

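The crop shows the three boxes with notches at crop (298,387), (396,354), (491,312), and the stop's front end at about (250,445). The board's front-right corner is at about (697,420). Next I fit the base pose.

```bash
cat >> h.py <<'E'
import json,os
if os.path.exists("base.json"): BX,BY,BW=json.load(open("base.json"))
def b2w(p,b=None):
    x,y,w=b or (BX,BY,BW); c,s=np.cos(w),np.sin(w); return np.array([x+c*p[0]-s*p[1],y+s*p[0]+c*p[1],p[2]])
def w2b(p):
    c,s=np.cos(BW),np.sin(BW); d=np.array(p)[:2]-[BX,BY]; return np.array([c*d[0]+s*d[1],-s*d[0]+c*d[1],p[2]])
def Rt(tilt,yaw=0):  # tool in base frame, leaning back by tilt deg; yaw deg extra
    t=np.radians(tilt); z=np.array([np.sin(t),0,-np.cos(t)]); y=np.array([0,1,0]); x=np.cross(y,z)
    return R.from_euler("z",BW+np.radians(yaw))*R.from_matrix(np.array([x,y,z]).T)
def plan(tip,tilt,n,yaw=0,p0=None,r0=None):
    """tip: fingertip (17mm ahead of TCP) in base frame, m"""
    s=manip.get_state(); q=s["tool_rot"]; r=r0 or R.from_quat(np.array(q)[[1,2,3,0]]); p=np.array(s["tool_pos"] if p0 is None else p0)
    r1=Rt(tilt,yaw); p1=b2w(tip)-0.017*r1.as_matrix()[:,2]
    rv=np.degrees((r.inv()*r1).as_rotvec()/n); st=R.from_rotvec(np.radians(rv)); d=(p1-p)/n
    for i in range(n):
        print(json.dumps([[round(float(v),4) for v in r.inv().apply(d)],[round(float(v),1) for v in rv]])); r=r*st
    return p1,r1
def tipb():
    s=manip.get_state(); r=R.from_quat(np.array(s["tool_rot"])[[1,2,3,0]]); return w2b(s["tool_pos"]+0.017*r.as_matrix()[:,2]), r
E
python3 - <<'E'
from h import *
from scipy.optimize import least_squares
P=[((697,420),(-.135,-.165,.018)),((258,437),(-.032,.085,.038)),((239,452),(-.032,.099,.038)),((640,310),(-.0565,-.163,.048)),((588,345),(-.0565,-.121,.048)),((225,508),(-.0565,.121,.048)),((160,533),(-.0565,.163,.048))]
f=lambda v:np.concatenate([proj("top",b2w(q,tuple(v)))-np.array([p[0]/4+150,p[1]/4+110]) for p,q in P])
s=least_squares(f,[.42,.29,.7],loss="soft_l1"); print(s.x,f(s.x).reshape(-1,2).round(1))
json.dump(list(s.x),open("base.json","w"))
import h; h.BX,h.BY,h.BW=s.x
for p in ((298,387),(396,354),(491,312),(345,560),(570,445)):
  print(p,h.w2b(ray("top",(p[0]/4+150,p[1]/4+110),.046)).round(4))
for y in(.155,-.155):
  for a in (.88,.94,1.0):
    x=.115-.24*np.cos(a)-.011*np.sin(a)*1; z=.059+.24*np.sin(a)+.011*np.cos(a); print(a,((proj("top",b2w((x,y,z)))-[150,110])*4).round())
plan((-.09,.0,.13),35,9)
E
```

```text
[0.45346767 0.33850312 0.72853795] [[ 1.9  1.4]
 [ 0.6  1.8]
 [-0.1  0.5]
 [ 1.8 -2. ]
 [-0.4 -3.6]
 [-1.5 -1.3]
 [-2.   0.3]]
(298, 387) [-0.012   0.0506  0.046 ]
(396, 354) [-0.019  -0.0112  0.046 ]
(491, 312) [-0.02   -0.0749  0.046 ]
(345, 560) [-0.1183  0.0693  0.046 ]
(570, 445) [-0.1148 -0.0789  0.046 ]
0.88 [ 83. 417.]
0.94 [ 70. 391.]
1.0 [ 57. 363.]
0.88 [687. 144.]
0.94 [679. 117.]
1.0 [669.  90.]
[[-0.0246, -0.0127, 0.0111], [-2.3, -3.4, -7.3]]
[[-0.0221, -0.0161, 0.0119], [-2.3, -3.4, -7.3]]
[[-0.0191, -0.0192, 0.0124], [-2.3, -3.4, -7.3]]
[[-0.0157, -0.022, 0.0126], [-2.3, -3.4, -7.3]]
[[-0.012, -0.0242, 0.0125], [-2.3, -3.4, -7.3]]
[[-0.0081, -0.026, 0.0121], [-2.3, -3.4, -7.3]]
[[-0.004, -0.0273, 0.0114], [-2.3, -3.4, -7.3]]
[[0.0002, -0.0279, 0.0104], [-2.3, -3.4, -7.3]]
[[0.0043, -0.028, 0.0092], [-2.3, -3.4, -7.3]]
```

{"op": "move_arm", "data": {
  "steps": [
    [[-0.0246,-0.0127,0.0111],[-2.3,-3.4,-7.3],1],
    [[-0.0221,-0.0161,0.0119],[-2.3,-3.4,-7.3],1],
    [[-0.0191,-0.0192,0.0124],[-2.3,-3.4,-7.3],1],
    [[-0.0157,-0.022,0.0126],[-2.3,-3.4,-7.3],1],
    [[-0.012,-0.0242,0.0125],[-2.3,-3.4,-7.3],1]
  ]
}}

```text
time: 1.23
tool_pos: [0.3132, 0.3605, 0.1884]
tool_rot: [0.165, -0.096, 0.98, 0.063]
contact_force: [0.1, -0.1, 0.0]
finger_gap: 0.0465
grip_force: 0.0
```

{"op": "move_arm", "data": {
  "steps": [
    [[-0.0081,-0.026,0.0121],[-2.3,-3.4,-7.3],1],
    [[-0.004,-0.0273,0.0114],[-2.3,-3.4,-7.3],1],
    [[0.0002,-0.0279,0.0104],[-2.3,-3.4,-7.3],1],
    [[0.0043,-0.028,0.0092],[-2.3,-3.4,-7.3],1],
    [[0,0,0],[0,0,0],1]
  ]
}}

```text
time: 1.85
tool_pos: [0.3506, 0.3055, 0.1601]
tool_rot: [0.226, -0.261, 0.933, 0.104]
contact_force: [-0.6, -0.1, 0.5]
finger_gap: 0.0011
grip_force: 0.0
```

```bash
python3 - <<'E'
from h import *
im=save("wrist","w1")
s=manip.get_state();print(s["time"],s["q"].round(2),tipb()[0].round(4),s["contact_force"].round(1))
cv2.imwrite("pics/w1b.png",cv2.resize(im[:,:,::-1],(800,600),interpolation=cv2.INTER_CUBIC))
E
```

```text
1.9 [ 0.48  0.15  2.2   0.35  0.32 -1.94] [-0.0901  0.044   0.1454] [-0.1 -0.7  0. ]
```

View pics/w1b.png

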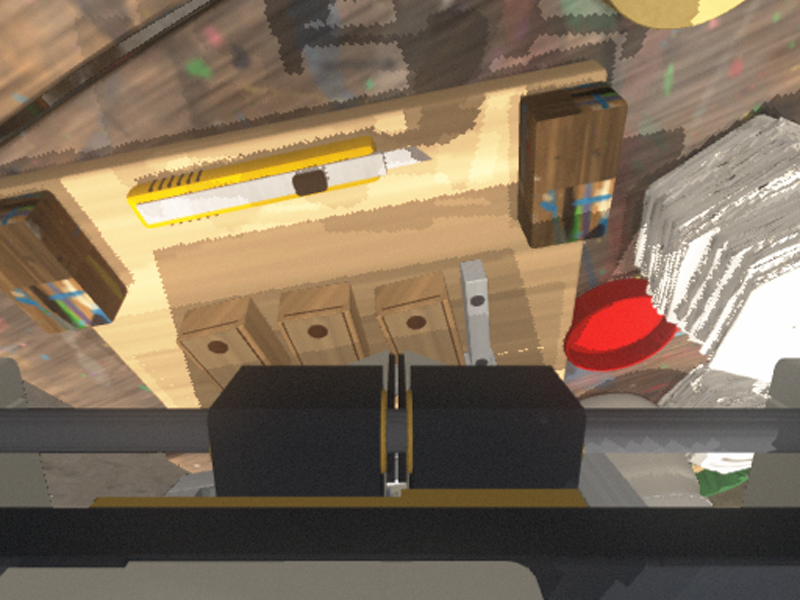

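The wrist view has the front at the top. Notches are at view (217,347), (318,331), (416,322), the stop's front end at (473,265), and rest blocks on both sides. I'll enlarge it to refine the fit.

```bash
python3 - <<'E'
from h import *
im=cv2.imread("pics/w1.png")[30:240,90:380+30]
cv2.imwrite("pics/w1c.png",cv2.resize(im,(800,525),interpolation=cv2.INTER_CUBIC))
t,r=tipb(); m=R.from_euler("z",-BW)*r; print("tool z in base",m.as_matrix()[:,2].round(3), m.as_matrix()[:,1].round(3))
c=calibration("wrist"); json.dump({k:np.array(v).tolist() for k,v in c.items()},open("w1cal.json","w"))
E
```

```text
tool z in base [ 0.483 -0.012 -0.876] [0.163 0.984 0.076]
```

View pics/w1c.png

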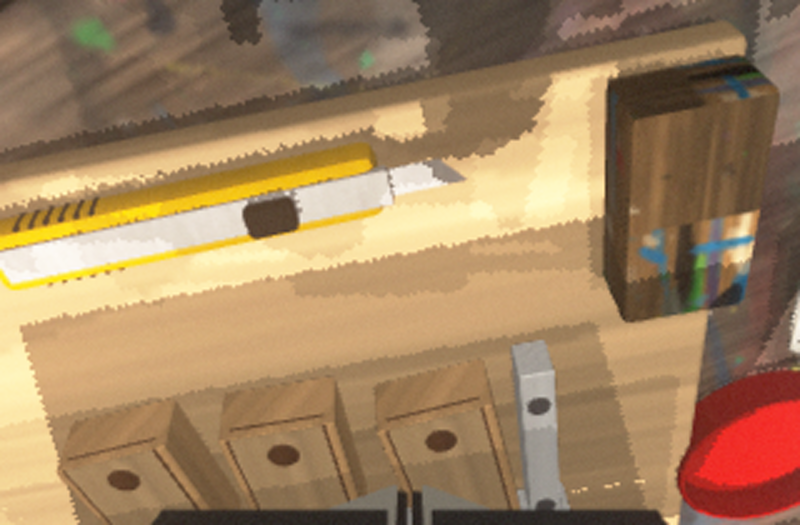

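```bash
python3 - <<'E'
from h import *
import h
from scipy.optimize import least_squares
w1=json.load(open("w1cal.json")); _c=h.calibration
h.calibration=lambda n: w1 if n=="wrist" else _c(n)
T=lambda p:np.array(p)/4+[150,110]; W=lambda p:np.array(p)/2.5+[90,30]
P=[("top",T((697,420)),(-.135,-.165,.018)),("top",T((258,437)),(-.032,.085,.038)),("top",T((239,452)),(-.032,.099,.038))]
P+=[("wrist",W(a),b) for a,b in [((633,117),(-.1315,.121,.048)),((778,92),(-.1315,.163,.048)),((627,320),(-.0565,.121,.048)),((610,78),(-.1315,.121,.018)),((745,52),(-.135,.165,.018)),((513,346),(-.032,.085,.018)),((547,341),(-.032,.099,.018)),((519,378),(-.032,.085,.038)),((553,373),(-.032,.099,.038))]]
f=lambda v:np.concatenate([proj(n,b2w(q,tuple(v)))-p for n,p,q in P])
s=least_squares(f,[.45,.34,.73],loss="soft_l1"); print(s.x,f(s.x).reshape(-1,2).round(1).tolist())
json.dump(list(s.x),open("base.json","w")); h.BX,h.BY,h.BW=s.x
for nm,a,b,n in(("A",(72,415),(178,402),(124,480)),("B",(225,395),(334,378),(284,455)),("C",(377,385),(487,362),(441,440))):
  a,b=[w2b(ray("wrist",W(p),.018)) for p in(a,b)]; d=b-a
  print(nm,a.round(4),b.round(4),"w",np.hypot(*d[:2]).round(4),"yaw",np.degrees(np.arctan2(-d[0],d[1])).round(1),"notch",w2b(ray("wrist",W(n),.046)).round(4))
for p in((298,387),(396,354),(491,312)): print(w2b(ray("top",T(p),.046)).round(4))
E
```

```text
[0.45752353 0.3414315  0.73165201] [[1.2, -0.7], [0.0, -0.1], [-0.6, -1.3], [-0.1, 1.9], [3.2, 0.1], [-1.4, 3.4], [-2.1, 0.5], [2.8, -5.4], [-0.9, -0.7], [-0.6, -1.2], [0.3, -0.1], [1.3, -0.6]]
A [-0.0357 -0.097   0.018 ] [-0.0326 -0.0529  0.018 ] w 0.0442 yaw -4.0 notch [-0.0216 -0.0754  0.046 ]
B [-0.0319 -0.0332  0.018 ] [-0.0307  0.0123  0.018 ] w 0.0455 yaw -1.5 notch [-0.0203 -0.0105  0.046 ]
C [-0.0227  0.0286  0.018 ] [-0.0247  0.0747  0.018 ] w 0.0462 yaw 2.5 notch [-0.0136  0.0511  0.046 ]
[-0.0168  0.0511  0.046 ]
[-0.024  -0.0106  0.046 ]
[-0.0252 -0.0743  0.046 ]
```

```bash
python3 - <<'E'
from h import *
p,r=plan((-.055,-.075,.08),30,4)
print();plan((-.055,-.075,.028),30,1,p0=p,r0=r)
E
```

```text
[[-0.0062, -0.0291, 0.0196], [-0.2, -0.3, -2.6]]
[[-0.0047, -0.0294, 0.0195], [-0.2, -0.3, -2.6]]
[[-0.0033, -0.0297, 0.0194], [-0.2, -0.3, -2.6]]
[[-0.0018, -0.0299, 0.0193], [-0.2, -0.3, -2.6]]

[[0.026, 0.0, 0.045], [0.0, 0.0, 0.0]]
```

{"op": "move_arm", "data": {
  "steps": [
    [[-0.0062,-0.0291,0.0196],[-0.2,-0.3,-2.6],1],
    [[-0.0047,-0.0294,0.0195],[-0.2,-0.3,-2.6],1],
    [[-0.0033,-0.0297,0.0194],[-0.2,-0.3,-2.6],1],
    [[-0.0018,-0.0299,0.0193],[-0.2,-0.3,-2.6],1],
    [[0,0,0],[0,0,0],1]
  ]
}}

```text
time: 2.52
tool_pos: [0.4507, 0.2494, 0.0994]
tool_rot: [0.24, -0.338, 0.905, 0.094]
contact_force: [0.1, -0.0, -0.3]
finger_gap: 0.0003
grip_force: 0.0
```

```bash
python3 - <<'E'
from h import *
s=manip.get_state(); t,r=tipb(); print(s["time"],s["q"].round(2),t.round(4),(R.from_euler("z",-BW)*r).as_matrix().round(3))
p,r=plan((-.055,-.075,.028),30,2)
E
```

```text
2.525 [ 0.21  0.36  2.16  1.02  0.3  -3.02] [-0.0581 -0.0639  0.0847] [[-0.867  0.015  0.499]
 [ 0.017  1.     0.   ]
 [-0.498  0.009 -0.867]]
[[0.0127, -0.0058, 0.0253], [0.0, -0.0, -0.5]]
[[0.0128, -0.0056, 0.0253], [0.0, -0.0, -0.5]]
```

```bash
python3 - <<'E'
from h import *
p,r=plan((-.05,-.075,.060),20,2)
p,r=plan((-.05,-.075,.028),20,1,p0=p,r0=r)
E
```

```text
[[0.0011, -0.0056, 0.0128], [0.0, 5.0, -0.5]]
[[0.0, -0.0055, 0.0129], [0.0, 5.0, -0.5]]
[[0.0109, 0.0, 0.0301], [0.0, 0.0, 0.0]]
```

{"op": "move_arm", "data": {
  "steps": [
    [[0.0011,-0.0056,0.0128],[0.0,5.0,-0.5],1],
    [[0.0,-0.0055,0.0129],[0.0,5.0,-0.5],1],
    [[0,0,0],[0,0,0],1]
  ]
}}

```text
time: 2.9
tool_pos: [0.4627, 0.252, 0.0807]
tool_rot: [0.173, -0.354, 0.916, 0.069]
contact_force: [0.0, -0.3, -1.0]
finger_gap: 0.0002
grip_force: 0.0
```

```bash
python3 - <<'E'
from h import *
s=manip.get_state(); t,r=tipb(); print(s["time"],s["q"].round(2),t.round(4),(R.from_euler("z",-BW)*r).as_matrix().round(3))
p,r=plan((-.05,-.075,.028),20,1)
p,r=plan((-.03,-.075,.028),20,1,p0=p,r0=r)
p,r=plan((-.018,-.075,.028),20,1,p0=p,r0=r)
E
```

```text
2.9 [ 0.25  0.43  2.03  0.48  0.39 -2.47] [-0.0497 -0.0699  0.0649] [[-0.93  -0.006  0.367]
 [-0.004  1.     0.007]
 [-0.367  0.004 -0.93 ]]
[[0.0134, -0.0052, 0.0342], [0.4, 1.5, 0.3]]
[[-0.0188, 0.0, 0.0068], [0.0, 0.0, 0.0]]
[[-0.0113, -0.0, 0.0041], [0.0, 0.0, 0.0]]
```

{"op": "move_arm", "data": {
  "steps": [
    [[0.0134,-0.0052,0.0342],[0.4,1.5,0.3],1],
    [[-0.0188,0.0,0.0068],[0.0,0.0,0.0],1],
    [[0,0,0],[0,0,0],1]
  ]
}}

```text
time: 3.28
tool_pos: [0.4803, 0.2613, 0.0438]
tool_rot: [0.163, -0.351, 0.92, 0.063]
contact_force: [0.4, 0.2, -0.8]
finger_gap: 0.0004
grip_force: 0.0
```

```bash
python3 - <<'E'
from h import *
s=manip.get_state(); t,r=tipb(); print(s["time"],s["q"].round(2),t.round(4),(R.from_euler("z",-BW)*r).as_matrix().round(3))
p,r=plan((-.018,-.075,.028),20,2)
E
```

```text
3.275 [ 0.27  0.53  1.99  0.46  0.35 -2.44] [-0.0308 -0.0748  0.0278] [[-0.939  0.002  0.343]
 [ 0.002  1.     0.001]
 [-0.343  0.001 -0.939]]
[[-0.006, -0.0001, 0.0021], [0.0, 0.0, -0.1]]
[[-0.006, -0.0001, 0.0021], [0.0, 0.0, -0.1]]
```

{"op": "move_arm", "data": {
  "steps": [
    [[-0.0055,0,0.002],[0,0,0],1],
    [[-0.0047,0,0.0017],[0,0,0],1],
    [[-0.002,0,0.0007],[0,0,0],1]
  ]
}}

```text
time: 3.65
tool_pos: [0.4866, 0.2676, 0.0429]
tool_rot: [0.158, -0.352, 0.92, 0.063]
contact_force: [-17.5, -20.2, 19.0]
finger_gap: 0.0005
grip_force: 13.2
```

{"op": "move_arm", "data": {
  "steps": [
    [[-0.002,0,0.0007],[0,0,0],1],
    [[0,0,0],[0,0,0],1]
  ]
}}

```text
time: 3.9
tool_pos: [0.4866, 0.268, 0.0427]
tool_rot: [0.157, -0.352, 0.921, 0.063]
contact_force: [-18.7, -21.0, 20.3]
finger_gap: 0.0003
grip_force: 14.5
```

```bash
python3 - <<'E'
from h import *
t,r=tipb(); print(t.round(4))
E
```

```text
[-0.0218 -0.0739  0.0267]
```

{"op": "move_arm", "data": {
  "steps": [
    [[0.0254,0,-0.0093],[0,0,0],1],
    [[0,0.032,0],[0,0,0],1],
    [[0,0.032,0],[0,0,0],1],
    [[-0.009,0,0.0033],[0,0,0],1],
    [[-0.008,0,0.003],[0,0,0],1]
  ]
}}

```text
time: 4.53
tool_pos: [0.4435, 0.3125, 0.044]
tool_rot: [0.163, -0.351, 0.92, 0.062]
contact_force: [0.2, -1.7, 0.0]
finger_gap: 0.0004
grip_force: 1.2
```

```bash
python3 - <<'E'
from h import *
s=manip.get_state(); t,r=tipb(); print(t.round(4),s["q"].round(2),(R.from_euler("z",-BW)*r).as_matrix().round(3))
p,r=plan((-.021,-.0105,.028),20,2)
E
```

```text
[-0.0239 -0.0122  0.028 ] [ 0.41  0.52  2.    0.36  0.31 -2.22] [[-0.939  0.002  0.343]
 [ 0.002  1.    -0.001]
 [-0.343  0.    -0.939]]
[[-0.0014, 0.0008, 0.0005], [-0.0, 0.0, -0.1]]
[[-0.0014, 0.0008, 0.0005], [-0.0, 0.0, -0.1]]
```

{"op": "move_arm", "data": {
  "steps": [
    [[-0.002,0,0.0007],[0,0,0],1],
    [[-0.0015,0,0.0005],[0,0,0],1],
    [[0,0,0],[0,0,0],1]
  ]
}}

```text
time: 4.9
tool_pos: [0.4444, 0.313, 0.0431]
tool_rot: [0.16, -0.351, 0.921, 0.062]
contact_force: [-6.6, -9.3, 7.5]
finger_gap: 0.0006
grip_force: 5.4
```

```bash
python3 - <<'E'
from h import *
s=manip.get_state(); t,r=tipb(); print(t.round(4))
p,r=plan((-.045,-.0105,.030),18,1)
p,r=plan((-.045,.053,.028),17,2,p0=p,r0=r)
p,r=plan((-.024,.053,.028),17,2,p0=p,r0=r)
E
```

```text
[-0.023  -0.0123  0.0271]
[[0.0192, 0.0018, -0.0102], [0.0, 1.8, -0.2]]
[[0.0002, 0.0318, 0.001], [-0.0, 0.5, 0.0]]
[[0.0002, 0.0318, 0.001], [-0.0, 0.5, 0.0]]
[[-0.01, -0.0, 0.0031], [0.0, 0.0, 0.0]]
[[-0.01, -0.0, 0.0031], [0.0, 0.0, 0.0]]
```

{"op": "move_arm", "data": {
  "steps": [
    [[0.0192,0.0018,-0.0102],[0.0,1.8,0],1],
    [[0.0002,0.0318,0.001],[0,0.5,0],1],
    [[0.0002,0.0318,0.001],[0,0.5,0],1],
    [[-0.01,0,0.0031],[0,0,0],1],
    [[-0.01,0,0.0031],[0,0,0],1]
  ]
}}

```text
time: 5.52
tool_pos: [0.4009, 0.3622, 0.044]
tool_rot: [0.137, -0.353, 0.924, 0.053]
contact_force: [-21.6, -20.2, 23.2]
finger_gap: 0.0002
grip_force: 14.7
```

{"op": "move_arm", "data": {
  "steps": [
    [[-0.002,0,0.0006],[0,0,0],1],
    [[0,0,0],[0,0,0],1]
  ]
}}

```text
time: 5.78
tool_pos: [0.4007, 0.362, 0.0432]
tool_rot: [0.135, -0.353, 0.925, 0.053]
contact_force: [-11.4, -7.1, 8.1]
finger_gap: 0.0005
grip_force: 7.0
```

```bash
python3 - <<'E'
from h import *
s=manip.get_state(); t,r=tipb(); print(t.round(4),s["q"].round(2))
p,r=plan((-.05,.053,.09),17,2)
p,r=plan((-.05,-.125,.09),25,4,p0=p,r0=r)
E
```

```text
[-0.0237  0.0533  0.027 ] [ 0.57  0.52  1.96  0.14  0.37 -1.85]
[[0.0036, -0.0001, -0.034], [0.0, -0.2, -0.1]]
[[0.0035, -0.0001, -0.034], [0.0, -0.2, -0.1]]
[[0.0006, -0.0445, 0.0], [0.0, -2.0, 0.0]]
[[0.0006, -0.0445, 0.0], [0.0, -2.0, 0.0]]
[[0.0006, -0.0445, -0.0], [0.0, -2.0, 0.0]]
[[0.0006, -0.0445, -0.0], [0.0, -2.0, 0.0]]
```

{"op": "move_arm", "data": {
  "steps": [
    [[0.0036,0,-0.034],[0,0,0],1],
    [[0.0036,0,-0.034],[0,0,0],1],
    [[0.0006,-0.0445,0],[0,-2,0],1],
    [[0.0006,-0.0445,0],[0,-2,0],1],
    [[0.0006,-0.0445,0],[0,-2,0],1]
  ]
}}

```text
time: 6.4
tool_pos: [0.4733, 0.244, 0.1075]
tool_rot: [0.189, -0.349, 0.915, 0.072]
contact_force: [0.0, 0.4, 0.0]
finger_gap: 0.0004
grip_force: 0.0
```

{"op": "move_arm", "data": {
  "steps": [
    [[0.0006,-0.0445,0],[0,-2,0],1],
    [[0,0,0],[0,0,0],1]
  ]
}}

```text
time: 6.65
tool_pos: [0.5035, 0.2087, 0.1068]
tool_rot: [0.205, -0.345, 0.913, 0.077]
contact_force: [0.2, 0.4, -0.6]
finger_gap: 0.0004
grip_force: 0.0
```

```bash
python3 - <<'E'
from h import *
s=manip.get_state(); t,r=tipb(); print(t.round(4),s["q"].round(2))
im=save("wrist","w2"); cv2.imwrite("pics/w2.png",cv2.resize(im[:,:,::-1],(800,600)))
p,r=plan((.0,-.127,.07),27,3,yaw=-8)
p,r=plan((.015,-.127,.030),28,2,yaw=-8,p0=p,r0=r)
E
```

```text
[-0.0472 -0.1296  0.0915] [ 0.11  0.4   2.    0.6   0.44 -2.69]
[[-0.0112, 0.0006, 0.0131], [1.1, -0.6, 2.3]]
[[-0.011, 0.0013, 0.0132], [1.1, -0.6, 2.3]]
[[-0.0108, 0.002, 0.0133], [1.1, -0.6, 2.3]]
[[0.0026, 0.001, 0.0212], [0.0, -0.5, 0.0]]
[[0.0028, 0.001, 0.0212], [0.0, -0.5, 0.0]]
```

View pics/w2.png

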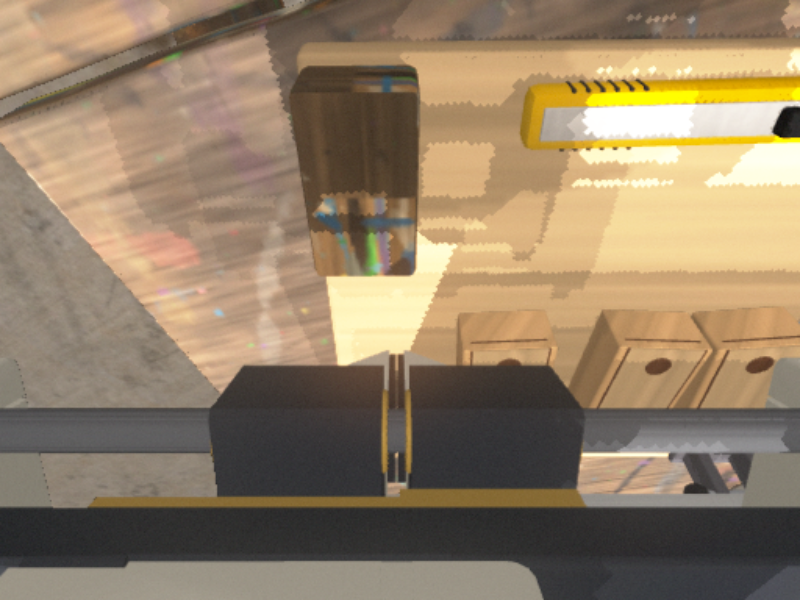

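The view shows all three boxes squared with their fronts in line. Box A's front is at about (505,340) and the finger tips have room to its right. Next is the side push.

{"op": "move_arm", "data": {
  "steps": [
    [[-0.0112,0.0006,0.0131],[1.1,-0.6,2.3],1],
    [[-0.011,0.0013,0.0132],[1.1,-0.6,2.3],1],
    [[-0.0108,0.002,0.0133],[1.1,-0.6,2.3],1],
    [[0,0,0],[0,0,0],1]
  ]
}}

```text
time: 7.2
tool_pos: [0.5333, 0.2463, 0.0847]
tool_rot: [0.222, -0.287, 0.929, 0.07]
contact_force: [-0.7, -0.1, 0.4]
finger_gap: 0.0001
grip_force: 0.0
```

```bash
python3 - <<'E'
from h import *
s=manip.get_state(); t,r=tipb(); print(t.round(4),s["q"].round(2),(R.from_euler("z",-BW)*r).as_matrix().round(3))
p,r=plan((.022,-.127,.030),30,2,yaw=-6)
for y in (-.112,-.097,-.087): p,r=plan((.022,y,.030),30,1,yaw=-6,p0=p,r0=r)
E
```

```text
[ 0.0004 -0.1224  0.0695] [ 0.21  0.48  1.95  0.58  0.32 -2.47] [[-0.884  0.133  0.449]
 [ 0.119  0.991 -0.058]
 [-0.452  0.002 -0.892]]
[[-0.0004, -0.001, 0.0226], [-0.3, -1.5, -0.7]]
[[0.0002, -0.0011, 0.0226], [-0.3, -1.5, -0.7]]
[[0.0014, 0.0149, -0.0008], [0.0, 0.0, 0.0]]
[[0.0014, 0.0149, -0.0008], [0.0, 0.0, 0.0]]
[[0.0009, 0.0099, -0.0005], [0.0, 0.0, 0.0]]
```

```bash
python3 - <<'E'
from h import *
p,r=plan((.010,-.127,.050),28,2,yaw=4)
p,r=plan((.012,-.127,.030),28,1,yaw=4,p0=p,r0=r)
E
```

```text
[[0.0, -0.0024, 0.011], [-2.6, -0.5, -5.2]]
[[0.0004, -0.0029, 0.0109], [-2.6, -0.5, -5.2]]
[[0.0076, -0.0001, 0.0186], [0.0, 0.0, 0.0]]
```

{"op": "move_arm", "data": {
  "steps": [
    [[0,-0.0024,0.011],[-2.6,-0.5,-5.2],1],
    [[0.0004,-0.0029,0.0109],[-2.6,-0.5,-5.2],1],
    [[0.0076,0,0.0186],[0,0,0],1],
    [[0,0,0],[0,0,0],1]
  ]
}}

```text
time: 7.7
tool_pos: [0.545, 0.2479, 0.0446]
tool_rot: [0.221, -0.378, 0.894, 0.094]
contact_force: [-0.4, -0.1, 0.5]
finger_gap: 0.0004
grip_force: 0.0
```

```bash
python3 - <<'E'
from h import *
s=manip.get_state(); t,r=tipb(); print(t.round(4),s["q"].round(2),(R.from_euler("z",-BW)*r).as_matrix().round(3))
print(s["contact_force"])
p,r=plan((.015,-.115,.029),28,1,yaw=4)
for y in (-.1,-.085,): p,r=plan((.015,y,.029),28,1,yaw=4,p0=p,r0=r)
E
```

```text
[ 0.0105 -0.1275  0.0295] [ 0.15  0.58  1.93  0.91  0.36 -3.04] [[-0.882 -0.068  0.466]
 [-0.06   0.998  0.032]
 [-0.467  0.001 -0.884]]
[-0.41816111 -0.11145446  0.53974236]
[[-0.0044, 0.0121, 0.003], [-0.0, -0.2, -0.1]]
[[-0.0009, 0.015, 0.0005], [0.0, 0.0, 0.0]]
[[-0.0009, 0.015, 0.0005], [0.0, 0.0, 0.0]]
```

{"op": "move_arm", "data": {
  "steps": [
    [[-0.0044,0.0121,0.003],[0,0,0],1],
    [[-0.0009,0.015,0.0005],[0,0,0],1],
    [[0,0,0],[0,0,0],1]
  ]
}}

```text
time: 8.07
tool_pos: [0.5296, 0.273, 0.0453]
tool_rot: [0.223, -0.379, 0.893, 0.094]
contact_force: [-0.8, -0.1, 0.1]
finger_gap: 0.0005
grip_force: 0.0
```

{"op": "move_arm", "data": {
  "steps": [
    [[-0.0007,0.012,0.0004],[0,0,0],1],
    [[0,0,0],[0,0,0],1]
  ]
}}

```text
time: 8.32
tool_pos: [0.5223, 0.2811, 0.045]
tool_rot: [0.223, -0.378, 0.894, 0.093]
contact_force: [0.3, 0.1, 0.1]
finger_gap: 0.0004
grip_force: 0.0
```

```bash
python3 - <<'E'
from h import *
s=manip.get_state(); t,r=tipb(); print(t.round(4),s["q"].round(2))
for t in("box_a",):
  for n in("top","scene"):
    im=save(n,n+"3"); print(n,[(np.round(d["centre"],1),round(d["conf"],2)) for d in spotter.look_for(t,n)])
cv2.imwrite("pics/top3c.png",cv2.resize(cv2.imread("pics/top3.png")[110:260,150:350],(800,600),interpolation=cv2.INTER_CUBIC))
E
```

```text
[ 0.0158 -0.0877  0.0299] [ 0.24  0.57  1.96  0.94  0.31 -3.  ]
top []
scene [(array([244.9, 228.6]), 0.88), (array([250.5, 208.9]), 0.78), (array([256.1, 204. ]), 0.62), (array([261.1, 231. ]), 0.16)]
```

View pics/top3c.png

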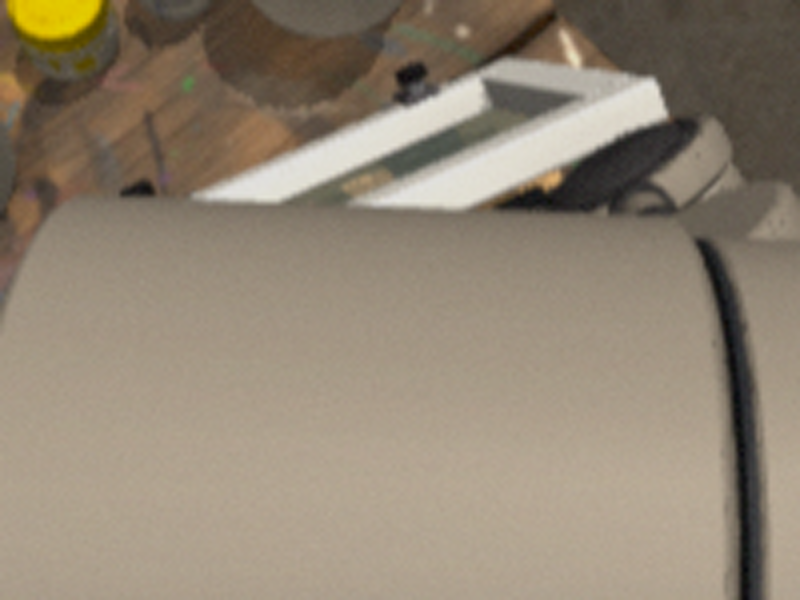

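The arm hides the row in the top view; only the raised frame shows, untouched. I'll continue the side push by force.

```bash
python3 - <<'E'
from h import *
p,r=plan((.016,-.080,.029),26,2,yaw=3)
p,r=plan((.016,-.072,.029),26,2,yaw=3,p0=p,r0=r)
E
```

```text
[[-0.0004, 0.0044, 0.0005], [0.2, 1.0, 0.4]]
[[-0.0004, 0.0044, 0.0005], [0.2, 1.0, 0.4]]
[[-0.0002, 0.004, 0.0001], [0.0, 0.0, 0.0]]
[[-0.0002, 0.004, 0.0001], [0.0, 0.0, 0.0]]
```

{"op": "move_arm", "data": {
  "steps": [
    [[-0.0004,0.0044,0.0005],[0.2,1,0.4],1],
    [[-0.0004,0.0044,0.0005],[0.2,1,0.4],1],
    [[0,0,0],[0,0,0],1]
  ]
}}

```text
time: 8.9
tool_pos: [0.5181, 0.2874, 0.0445]
tool_rot: [0.208, -0.372, 0.9, 0.085]
contact_force: [1.1, 0.2, 0.6]
finger_gap: 0.0008
grip_force: 0.6
```

{"op": "move_arm", "data": {
  "steps": [
    [[-0.0002,0.004,0.0001],[0,0,0],1],
    [[0,0,0],[0,0,0],1]
  ]
}}

```text
time: 9.15
tool_pos: [0.515, 0.2904, 0.0444]
tool_rot: [0.208, -0.372, 0.901, 0.085]
contact_force: [1.4, -1.0, 0.1]
finger_gap: 0.0004
grip_force: 0.9
```

```bash
python3 - <<'E'
from h import *
s=manip.get_state(); t,r=tipb(); print(t.round(4),s["q"].round(2),(R.from_euler("z",-BW)*r).as_matrix().round(3))
p,r=plan((.016,-.072,.029),26,1,yaw=3)
E
```

```text
[ 0.0161 -0.076   0.0291] [ 0.27  0.57  1.94  0.77  0.31 -2.78] [[-0.898 -0.051  0.438]
 [-0.047  0.999  0.021]
 [-0.438 -0.002 -0.899]]
[[-0.0, 0.004, 0.0002], [-0.1, -0.0, -0.0]]
```

{"op": "move_arm", "data": {
  "steps": [
    [[0,0.004,0.0001],[0,0,0],1],
    [[0,0.004,0.0001],[0,0,0],1],
    [[0,0,0],[0,0,0],1]
  ]
}}

```text
time: 9.52
tool_pos: [0.5113, 0.2948, 0.0446]
tool_rot: [0.21, -0.371, 0.901, 0.083]
contact_force: [7.0, -10.7, 0.8]
finger_gap: 0.0004
grip_force: 5.9
```

{"op": "move_arm", "data": {
  "steps": [
    [[0,0.003,0.0001],[0.1,0.4,0],1],
    [[0,0,0],[0,0,0],1]
  ]
}}

```text
time: 9.78
tool_pos: [0.5111, 0.2951, 0.0448]
tool_rot: [0.208, -0.37, 0.902, 0.079]
contact_force: [9.5, -22.1, 2.5]
finger_gap: 0.0005
grip_force: 11.5
```

```bash
python3 - <<'E'
from h import *
s=manip.get_state(); t,r=tipb(); print(t.round(4),s["q"].round(2),(R.from_euler("z",-BW)*r).as_matrix().round(3))
p,r=plan((.016,-.060,.029),25,1,yaw=3)
E
```

```text
[ 0.0163 -0.0701  0.0295] [ 0.29  0.57  1.95  0.73  0.29 -2.73] [[-0.899 -0.045  0.435]
 [-0.046  0.999  0.01 ]
 [-0.435 -0.011 -0.901]]
[[-0.0002, 0.0099, 0.0004], [-0.8, 0.8, -0.1]]
```

```bash
python3 - <<'E'
from h import *
p,r=plan((.012,-.088,.032),26,1,yaw=3)
p,r=plan((-.03,-.088,.085),22,2,p0=p,r0=r)
p,r=plan((-.05,-.030,.05),18,2,p0=p,r0=r)
p,r=plan((-.048,-.030,.028),18,1,p0=p,r0=r)
p,r=plan((-.024,-.030,.028),18,1,p0=p,r0=r)
E
```

```text
[[0.0037, -0.0179, -0.0043], [-0.8, -0.2, -0.1]]
[[0.0066, 0.0013, -0.033], [0.6, 2.0, 1.4]]
[[0.0078, 0.0007, -0.0327], [0.6, 2.0, 1.4]]
[[0.0152, 0.029, 0.0125], [0.0, 2.0, -0.0]]
[[0.0148, 0.029, 0.013], [0.0, 2.0, -0.0]]
[[0.0049, -0.0, 0.0215], [0.0, 0.0, 0.0]]
[[-0.0228, 0.0, 0.0074], [0.0, 0.0, 0.0]]
```

{"op": "move_arm", "data": {
  "steps": [
    [[0.0037,-0.0179,-0.0043],[-0.8,-0.2,-0.1],1],
    [[0.0066,0.0013,-0.033],[0.6,2,1.4],1],
    [[0.0078,0.0007,-0.0327],[0.6,2,1.4],1],
    [[0.0152,0.029,0.0125],[0,2,0],1],
    [[0.0148,0.029,0.013],[0,2,0],1]
  ]
}}

```text
time: 10.4
tool_pos: [0.4314, 0.2852, 0.0659]
tool_rot: [0.141, -0.355, 0.922, 0.06]
contact_force: [-0.3, -0.7, -0.2]
finger_gap: 0.0005
grip_force: 0.0
```

```bash
python3 - <<'E'
from h import *
s=manip.get_state(); t,r=tipb(); print(t.round(4),s["q"].round(2),(R.from_euler("z",-BW)*r).as_matrix().round(3))
p,r=plan((-.048,-.030,.028),18,1)
for y in (-.03,.016,.062):
  p,r=plan((-.048,y,.028),18,1,p0=p,r0=r)
  p,r=plan((-.024,y,.028),18,2,p0=p,r0=r)
E
```

```text
[-0.0519 -0.0242  0.0497] [ 0.37  0.45  2.02  0.31  0.41 -2.21] [[-0.953 -0.005  0.303]
 [-0.002  1.     0.011]
 [-0.303  0.01  -0.953]]
[[0.003, -0.0058, 0.0218], [0.6, -0.4, 0.1]]
[[0.0, 0.0, 0.0], [0.0, 0.0, 0.0]]
[[-0.0114, 0.0, 0.0037], [0.0, 0.0, 0.0]]
[[-0.0114, 0.0, 0.0037], [0.0, 0.0, 0.0]]
[[0.0228, 0.046, -0.0074], [0.0, 0.0, 0.0]]
[[-0.0114, 0.0, 0.0037], [0.0, 0.0, 0.0]]
[[-0.0114, 0.0, 0.0037], [0.0, 0.0, 0.0]]
[[0.0228, 0.046, -0.0074], [0.0, 0.0, 0.0]]
[[-0.0114, 0.0, 0.0037], [0.0, 0.0, 0.0]]
[[-0.0114, 0.0, 0.0037], [0.0, 0.0, 0.0]]
```

{"op": "move_arm", "data": {
  "steps": [
    [[0.003,-0.0058,0.0218],[0.6,-0.4,0.1],1],
    [[-0.0114,0,0.0037],[0,0,0],1],
    [[-0.0114,0,0.0037],[0,0,0],1],
    [[-0.001,0,0.0003],[0,0,0],1],
    [[0,0,0],[0,0,0],1]
  ]
}}

```text
time: 11.02
tool_pos: [0.458, 0.2999, 0.0447]
tool_rot: [0.146, -0.353, 0.922, 0.056]
contact_force: [-1.8, -2.8, -0.7]
finger_gap: 0.0007
grip_force: 1.9
```

{"op": "move_arm", "data": {
  "steps": [
    [[0.0224,0,-0.0073],[0,0,0],1],
    [[0,0.046,0],[0,0,0],1],
    [[-0.0109,0,0.0036],[0,0,0],1],
    [[-0.0109,0,0.0036],[0,0,0],1],
    [[-0.001,0,0.0003],[0,0,0],1]
  ]
}}

```text
time: 11.65
tool_pos: [0.4277, 0.3343, 0.0443]
tool_rot: [0.146, -0.354, 0.922, 0.056]
contact_force: [-6.9, -4.9, 5.8]
finger_gap: 0.0008
grip_force: 3.9
```

```bash
python3 - <<'E'
from h import *
s=manip.get_state(); t,r=tipb(); print(t.round(4),s["q"].round(2),(R.from_euler("z",-BW)*r).as_matrix().round(3))
p,r=plan((-.045,.016,.028),18,1)
p,r=plan((-.045,.060,.028),18,1,p0=p,r0=r)
p,r=plan((-.024,.060,.028),18,2,p0=p,r0=r)
E
```

```text
[-0.0217  0.0146  0.0281] [ 0.48  0.52  1.97  0.23  0.35 -2.03] [[-0.951 -0.001  0.309]
 [-0.     1.     0.001]
 [-0.309  0.001 -0.951]]
[[0.0222, 0.0014, -0.0071], [0.1, -0.0, 0.0]]
[[-0.0, 0.044, 0.0], [0.0, 0.0, 0.0]]
[[-0.01, -0.0, 0.0032], [0.0, 0.0, 0.0]]
[[-0.01, -0.0, 0.0032], [0.0, 0.0, 0.0]]
```

{"op": "move_arm", "data": {
  "steps": [
    [[0.0222,0.0014,-0.0071],[0,0,0],1],
    [[0,0.044,0],[0,0,0],1],
    [[-0.01,0,0.0032],[0,0,0],1],
    [[-0.0105,0,0.0034],[0,0,0],1],
    [[-0.001,0,0.0003],[0,0,0],1]
  ]
}}

```text
time: 12.28
tool_pos: [0.3977, 0.3675, 0.0441]
tool_rot: [0.146, -0.353, 0.922, 0.056]
contact_force: [-5.0, -2.7, 4.0]
finger_gap: 0.0005
grip_force: 2.6
```

```bash
python3 - <<'E'
from h import *
s=manip.get_state(); t,r=tipb(); print(t.round(4),s["q"].round(2))
p,r=plan((-.075,.03,.15),14,3)
E
```

```text
[-0.0218  0.0593  0.0279] [ 0.58  0.52  1.98  0.15  0.33 -1.86]
[[0.0039, -0.0098, -0.0442], [0.0, 1.3, -0.0]]
[[0.0049, -0.0098, -0.0441], [0.0, 1.3, -0.0]]
[[0.0059, -0.0098, -0.0439], [0.0, 1.3, -0.0]]
```

{"op": "move_arm", "data": {
  "steps": [
    [[0.0039,-0.0098,-0.0442],[0,1.3,0],1],
    [[0.0049,-0.0098,-0.0441],[0,1.3,0],1],
    [[0.0059,-0.0098,-0.0439],[0,1.3,0],1],
    [[0,0,0],[0,0,0],1]
  ]
}}

```text
time: 12.78
tool_pos: [0.3806, 0.311, 0.1703]
tool_rot: [0.119, -0.354, 0.926, 0.045]
contact_force: [-0.3, 0.3, 0.2]
finger_gap: 0.0004
grip_force: 0.0
```

```bash
python3 - <<'E'
from h import *
im=save("wrist","w4"); c=calibration("wrist"); json.dump({k:np.array(v).tolist() for k,v in c.items()},open("w4cal.json","w"))
print([(np.round(d["centre"],1),round(d["conf"],2)) for d in spotter.look_for("box_a","wrist")],tipb()[0].round(4))
u=proj("wrist",b2w((-.01,.016,.03))); print("crop centre",u)
x0=int(u[0])-100; y0=int(u[1])-80; print(x0,y0)
cv2.imwrite("pics/w4c.png",cv2.resize(im[max(y0,0):y0+150,x0:x0+200,::-1],(800,600),interpolation=cv2.INTER_CUBIC))
for q in [(-.01,y,z) for y in(-.053,-.007,.039,.085) for z in (.046,.018)]: print(q,((proj("wrist",b2w(q))-[x0,max(y0,0)])*4).round())
E
```

```text
[(array([237.5, 217.8]), 0.85), (array([195.9, 216.7]), 0.79), (array([289.7, 219.1]), 0.62)] [-0.0749  0.0299  0.1505]
crop centre [240.57221419 215.03857373]
140 135
(-0.01, -0.053, 0.046) [116. 358.]
(-0.01, -0.053, 0.018) [141. 294.]
(-0.01, -0.007, 0.046) [305. 358.]
(-0.01, -0.007, 0.018) [316. 294.]
(-0.01, 0.039, 0.046) [495. 358.]
(-0.01, 0.039, 0.018) [491. 294.]
(-0.01, 0.085, 0.046) [684. 358.]
(-0.01, 0.085, 0.018) [667. 294.]
```

View pics/w4c.png

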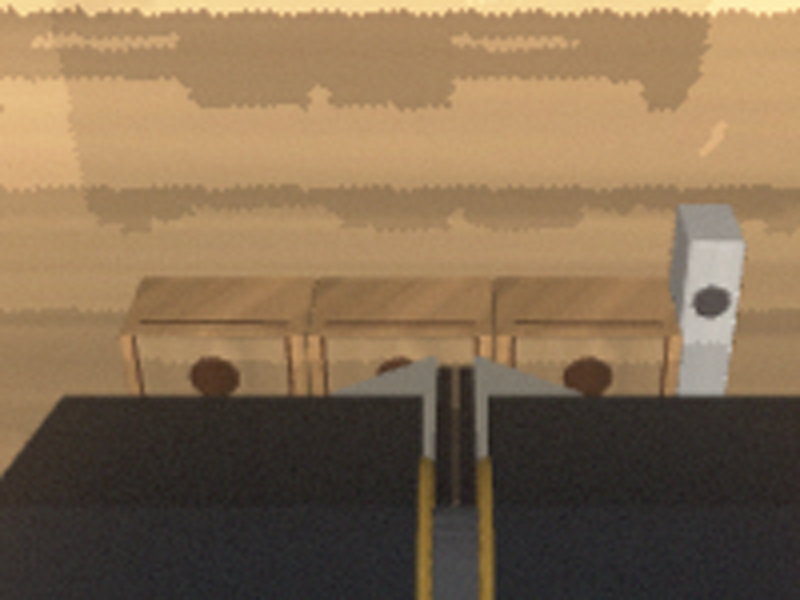

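The picture shows a closed straight row against the stop: front edges all at row 277, and no gaps at columns 312, 495 and 675. Now the screen.

```bash
python3 - <<'E'
from h import *
for q in [(-.032,.085,.018),(-.032,.099,.018),(-.032,.085,.038)]: print(((proj("wrist",b2w(q))-[140,135])*4).round())
p,r=plan((-.085,0,.31),0,4)
print(); p,r=plan((-.018,0,.285),0,2,p0=p,r0=r)
E
```

```text
[674. 222.]
[730. 222.]
[687. 263.]
[[-0.0085, -0.0075, -0.0391], [-0.0, 3.6, -0.0]]
[[-0.006, -0.0075, -0.0396], [-0.0, 3.6, -0.0]]
[[-0.0035, -0.0075, -0.0399], [-0.0, 3.6, -0.0]]
[[-0.001, -0.0075, -0.04], [-0.0, 3.6, -0.0]]

[[-0.0335, -0.0, 0.0125], [0.0, 0.0, 0.0]]
[[-0.0335, -0.0, 0.0125], [0.0, 0.0, 0.0]]
```

{"op": "move_arm", "data": {
  "steps": [
    [[-0.0085,-0.0075,-0.0391],[0,3.6,0],1],
    [[-0.006,-0.0075,-0.0396],[0,3.6,0],1],
    [[-0.0035,-0.0075,-0.0399],[0,3.6,0],1],
    [[-0.001,-0.0075,-0.04],[0,3.6,0],1],
    [[0,0,0],[0,0,0],1]
  ]
}}

```text
time: 13.5
tool_pos: [0.3955, 0.2857, 0.3276]
tool_rot: [0.0, -0.358, 0.934, -0.0]
contact_force: [-0.3, -0.3, -0.5]
finger_gap: 0.0006
grip_force: 0.0
```

{"op": "move_arm", "data": {
  "steps": [
    [[-0.0335,0,0.0125],[0,0,0],1],
    [[-0.0305,0,0.0125],[0,0,0],1],
    [[0,0,0],[0,0,0],1]
  ]
}}

```text
time: 13.88
tool_pos: [0.441, 0.3281, 0.2972]
tool_rot: [-0.005, -0.358, 0.934, -0.001]
contact_force: [0.0, 0.5, -0.6]
finger_gap: 0.0004
grip_force: 0.0
```

```bash
python3 - <<'E'
from h import *
b=[BX-.0035*np.cos(BW),BY-.0035*np.sin(BW),BW]; json.dump(b,open("base.json","w"))
import h; h.BX,h.BY,h.BW=b
s=manip.get_state(); t,r=tipb(); print(t.round(4),s["q"].round(2),(R.from_euler("z",-BW)*r).as_matrix().round(3))
im=save("top","t5"); print([(np.round(d["centre"],1),round(d["conf"],2)) for d in spotter.look_for("screen_front","top")])
for a in(.88,.92,.96,1.): print(a,proj("top",b2w((.115-.226*np.cos(a)+.011*np.sin(a),0,.059+.226*np.sin(a)+.011*np.cos(a)))).round(1))
cv2.imwrite("pics/t5c.png",cv2.resize(im[110:260,150:350,::-1],(800,600),interpolation=cv2.INTER_CUBIC))
E
```

```text
[-0.0178  0.0012  0.2802] [ 0.5   0.36  1.35 -0.    1.44 -1.8 ] [[-1.    -0.001 -0.009]
 [-0.001  1.     0.002]
 [ 0.009  0.002 -1.   ]]
[(array([178.2, 183.9]), 0.58)]
0.88 [242.9 168.9]
0.92 [241.2 164.6]
0.96 [239.4 160.2]
1.0 [237.5 155.8]
```

View pics/t5c.png

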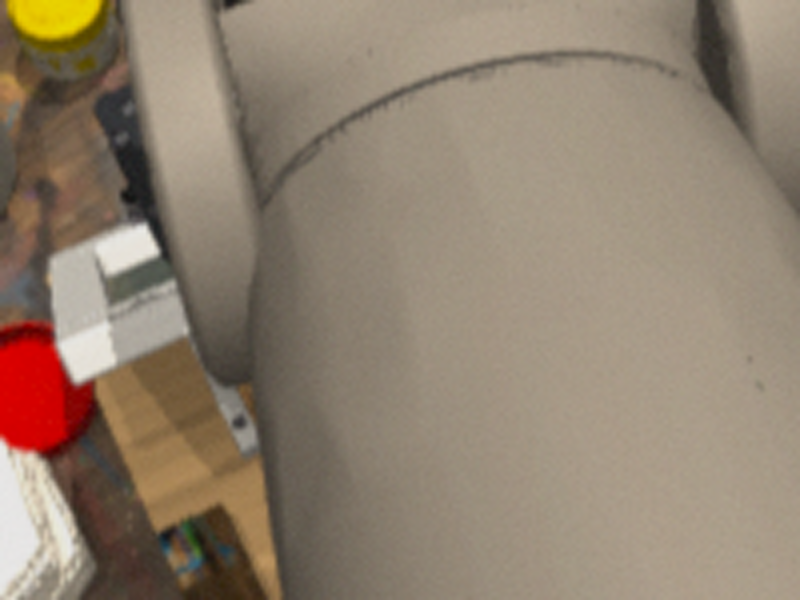

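The top view shows the tool above the middle of the frame's front bar; the bar's left end is at about (130,340) in the crop. Now I bring it down slowly along the arc.

{"op": "move_arm", "data": {
  "steps": [
    [[0.001,0,0.013],[0,0,0],1],
    [[0.001,0,0.012],[0,0,0],1],
    [[0.0094,0,0.0075],[0,0,0],1]
  ]
}}

```text
time: 14.35
tool_pos: [0.4311, 0.3189, 0.2697]
tool_rot: [-0.002, -0.358, 0.934, -0.001]
contact_force: [-6.4, -4.9, 13.2]
finger_gap: 0.0001
grip_force: 6.3
```

{"op": "move_arm", "data": {
  "steps": [
    [[0.0094,0,0.0075],[0,0,0],1],
    [[0.0086,0,0.0084],[0,0,0],1],
    [[0.0086,0,0.0084],[0,0,0],1]
  ]
}}

```text
time: 14.72
tool_pos: [0.411, 0.3009, 0.2452]
tool_rot: [-0.002, -0.358, 0.934, -0.001]
contact_force: [-3.0, -4.6, 5.6]
finger_gap: 0.0004
grip_force: 2.9
```

```bash
python3 - <<'E'
from h import *
s=manip.get_state(); t,r=tipb(); print(t.round(4),s["contact_force"].round(1))
E
```

```text
[-0.0583  0.0009  0.2282] [-3.  -4.6  5.6]
```

{"op": "move_arm", "data": {
  "steps": [
    [[0.0077,0,0.0092],[0,0,0],1],
    [[0.0077,0,0.0092],[0,0,0],1],
    [[0.0067,0,0.01],[0,0,0],1],
    [[0.0067,0,0.01],[0,0,0],1]
  ]
}}

```text
time: 15.22
tool_pos: [0.3906, 0.2826, 0.2056]
tool_rot: [-0.002, -0.358, 0.934, -0.0]
contact_force: [-0.5, -0.3, 0.4]
finger_gap: 0.0004
grip_force: 0.6
```

{"op": "move_arm", "data": {
  "steps": [
    [[0.0057,0,0.0105],[0,0,0],1],
    [[0.0057,0,0.0105],[0,0,0],1],
    [[0.0046,0,0.0111],[0,0,0],1],
    [[0.0046,0,0.0111],[0,0,0],1]
  ]
}}

```text
time: 15.72
tool_pos: [0.3754, 0.2688, 0.1626]
tool_rot: [-0.001, -0.358, 0.934, -0.0]
contact_force: [0.5, 0.4, 0.8]
finger_gap: 0.0007
grip_force: 0.2
```

```bash
python3 - <<'E'
from h import *
s=manip.get_state(); t,r=tipb(); print(t.round(4),s["contact_force"].round(1),s["q"].round(2))
E
```

```text
[-0.1062  0.0009  0.1456] [0.5 0.4 0.8] [ 0.46  0.32  1.81 -0.    1.02 -1.85]
```

{"op": "move_arm", "data": {
  "steps": [
    [[0.0035,0,0.0114],[0,0,0],1],
    [[0.0035,0,0.0114],[0,0,0],1],
    [[0.0023,0,0.0116],[0,0,0],1],
    [[0.002,0,0.0116],[0,0,0],1]
  ]
}}

```text
time: 16.23
tool_pos: [0.367, 0.2613, 0.1166]
tool_rot: [-0.001, -0.358, 0.934, -0.001]
contact_force: [0.1, 0.4, -0.6]
finger_gap: 0.0004
grip_force: 0.2
```

{"op": "move_arm", "data": {
  "steps": [
    [[0.0005,0,0.0095],[0,0,0],1],
    [[0,0,0.009],[0,0,0],1],
    [[0,0,0.006],[0,0,0],1],
    [[0,0,0.004],[0,0,0],1],
    [[0,0,0.002],[0,0,0],1]
  ]
}}

```text
time: 16.85
tool_pos: [0.3667, 0.261, 0.0871]
tool_rot: [-0.001, -0.358, 0.934, -0.001]
contact_force: [-4.1, -3.0, 19.1]
finger_gap: 0.0003
grip_force: 9.6
```

```bash
python3 - <<'E'
from h import *
s=manip.get_state(); t,r=tipb(); print(t.round(4),s["contact_force"].round(1),s["q"].round(2))
E
```

```text
[-0.1179  0.0009  0.0701] [-4.1 -3.  19.1] [ 0.45  0.42  1.93 -0.    0.8  -1.85]
```

{"op": "move_arm", "data": {
  "steps": [
    [[0.0,0,-0.02],[0,0,0],1],
    [[0,0,-0.05],[0,0,0],1],
    [[0.03,0,-0.05],[0,0,0],1],
    [[0.03,0,-0.05],[0,0,0],1],
    [[0,0.06,-0.01],[0,0,0],1]
  ]
}}

```text
time: 17.48
tool_pos: [0.2847, 0.2642, 0.2705]
tool_rot: [0.002, -0.354, 0.935, -0.0]
contact_force: [1.2, 1.6, 0.2]
finger_gap: 0.0003
grip_force: 0.0
```

{"op": "move_arm", "data": {
  "steps": [
    [[0,0.06,0],[0,0,0],1],
    [[0,0.06,0],[0,0,0],1],
    [[0,0.06,0],[0,0,0],1],
    [[0,0.06,0],[0,0,0],1],
    [[0,0,0],[0,0,0],1]
  ]
}}

```text
time: 18.1
tool_pos: [0.119, 0.4464, 0.267]
tool_rot: [-0.001, -0.361, 0.933, -0.0]
contact_force: [-0.3, 0.3, -0.2]
finger_gap: 0.0002
grip_force: 0.0
```

```bash
python3 - <<'E'
from h import *
im=save("top","t6"); s=manip.get_state(); print(s["time"],s["contact_force"].round(1),tipb()[0].round(3),s["q"].round(2))
for n in("screen_front","box_a","box_cutter"): print(n,[(np.round(d["centre"],1),round(d["conf"],2)) for d in spotter.look_for(n,"top")])
print([((proj("top",b2w((-.125,y,.07)))-[150,110])*4).round() for y in(.155,-.155)])
cv2.imwrite("pics/t6c.png",cv2.resize(im[110:260,150:350,::-1],(800,600),interpolation=cv2.INTER_CUBIC))
E
```

```text
18.15 [ 0.1 -0.4  0.2] [-0.178  0.302  0.25 ] [ 1.14  0.21  1.65  0.    1.29 -1.17]
screen_front [(array([245. , 194.7]), 0.68)]
box_a []
box_cutter [(array([256.4, 243.5]), 0.46)]
[array([208., 629.]), array([698., 390.])]
```

View pics/t6c.png

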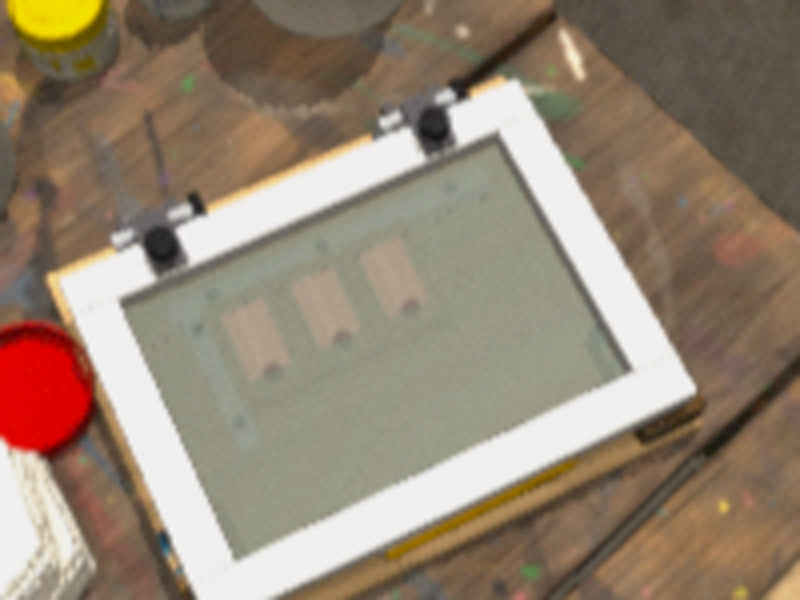

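The screen lies level, with its front corner at (695,388) against (698,390) predicted. The boxes show in a row against rail and stop through the mesh, and the cutter is in place at (480,510). I'm handing in.

```bash
python3 -c "
from cell import manip
print(manip.close_job())"
```

```text
the job is handed in; nothing more can be done
None
```

The job is handed in at about 18 s: the three boxes stand in a closed, straight row against the rail and side stop, the screen frame rests on both blocks, and the cutter was left untouched where it lay.

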